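# Put the rubber stamp away in its slide-top box

### The job

Put the wooden-handled rubber stamp away for the night: slide the stamp box's lid open by its dark pull rail, stand the stamp upright on the floor of the box without dropping it, then slide the lid fully home again so that its bead snaps back over the brass end ridge. Leave the other things on the table where they are.

Things in the scene. Friction and masses are not known exactly. Their poses are not given: they have to be found in the camera images.
- stamp_box: Wooden box, 158 x 136 mm, 100 mm high, fixed to the table by a low steel ear on each long side (15 mm out, 22 mm high). Origin: on the table below the middle of the inner room; z up; its -x axis is the way the lid slides open, roughly towards the robot. The lid runs along x in grooves in the side walls; the lips above them reach z = 100 mm and leave y -57 to +57 mm open.
- box_floor (a point): Middle of the box's felt-covered inner floor, 6 mm above the table; axes as the box's. The inner room spans 64 mm to either side in x and 56 mm to either side in y, and the lid's underside is 82 mm above the floor.
- ridge_crest (a point): Middle of the crest of the brass end ridge, a rounded strip 10 mm wide and 100 mm long that lies across the box on its low front wall, at x = -74 mm, z = 87 mm in the box's frame. The front wall (x -64 to -84 mm) is 82 mm high; the lid slides out over it.
- end_ridge (a joint): How far the brass end ridge is pressed down into the box's front wall (m): 0 when it stands free, at most 0.004; it is sprung upward with 6 N, rising to about 9 N. It is pressed only while the lid's bead is passing over it.
- lid_pull (a point): Centre of the dark pull rail on the light wooden lid: 11 mm thick along the lid's x, 64 mm long along y, 18 mm high on the plate (point 9 mm above the plate's top). Axes as the box's. Lid home: x = -35, y = 0, z = 102 mm in the box's frame, rear edge against the back wall. Pulled 90 mm out it uncovers box x -26 to +64 mm and stays there, sagging 1 to 2 mm; beyond 147 mm it leaves the grooves.
- lid_front (a point): Middle of the top front edge of the lid, a loose plate 136 x 119 x 5 mm, 0.12 kg, 1.5 mm play in the grooves, 38 mm before the pull rail's centre. Under it runs a rounded bead, just behind the ridge when home. 10 to 15 N along x (more if the lid is pressed down) forces the bead over the ridge, in the first 16 mm of opening and the last 16 mm of closing; between, it slides with 1 N.
- stamp_knob (a point): On the upright axis of the rubber stamp, 58 mm above its underside, in the turned dark wooden knob by which it is grasped (high up, so that the gripper clears the box's rim). The knob is round, 26 mm across, from 35 to 75 mm above the underside (the top); the neck below is 16 mm thick, the foot a block 27 x 62 x 17 mm (x, y, z). It stands upright at the start; about 0.045 kg.
- stamp: The rubber stamp itself, 27 x 62 x 75 mm; origin at the centre of its underside (height 0 on the table, 6 mm on the floor of the box), z along its upright axis.
- glue_bottle: Blue-green paste bottle with blue nozzle, 44 mm round, 128 mm high, standing; origin at its underside. To be left alone.
- stapler: Red and black desk stapler, 36 x 150 x 53 mm (long along its y); origin at its underside. To be left alone.
- calculator: Dark grey calculator lying flat, 140 x 85 x 18 mm; origin at its underside. To be left alone.
- tape_dispenser: Black and white tape dispenser, 58 x 160 x 70 mm (long along its y), behind the box; origin at its underside. To be left alone.
- moistener: Green bottle with white cap, 33 mm round, 95 mm high, standing behind the box on the left; origin at its underside. To be left alone.
- bulldog_clip_1: Black binder clip, 46 x 32 x 28 mm; origin at its underside. To be left alone.
Not all that is in view belongs to the job. What is shaped like the stamp but green or red is not meant.

How it is judged:
By the outcome, as a careful person would: the job done as asked, in the order asked, and still so for the second after the job is handed in, with the robot touching nothing.
It also fails if it takes over 64 s, if anything falls off the work surface, if the arm or the gripper's body presses on something with over 40 N, if the wrist force passes 120 N, or if a joint passes its speed limit or range.

### The arm

A 6-joint arm with a two-finger parallel gripper is mounted at the origin on a cart in front of the work surface, level with it; the furniture and walls round the work are solid. World frame = base frame: x ahead of the robot, y to its left, z up, the work surface at z = 0. Lengths are in m, angles in rad, forces in N, time in s.
With the tool pointing down it reaches from about 0.35 to 0.975 m from the base axis. Payload 4.9 kg.
Tool frame: the origin (TCP) lies midway between the tips of the shut fingers; the grasp point (between the pads) lies 19 mm behind it; z points along the fingers, y is the direction in which the jaws open and shut (so a half turn about z gives the same grasp; the last joint's range is limited). The gripper opens to 85 mm and grips with 20 to 120 N. Pads are 22 mm wide; open, the fingers measure 114 mm over their backs; the gripper's body (76 mm by 85 mm) begins 54 mm behind the grasp point. The pads swing forward as they close: fully open they stand 13 mm farther back than shut.
Start: joints at [1.104, 0.053, 1.613, -0, 1.476, -0.119], TCP at [0.213, 0.588, 0.231] pointing down, gripper open.
Joint ranges: [-3.01, 3.01], [-1.01, 2.22], [0.06, 2.58], [-1.02, 4.17], [0.09, 2.62], [-3.14, 3.14]. Speed limits (rad/s): [2.57, 2.57, 3.14, 3.14, 3.14, 3.14].

### API

Orientations are given as a unit quaternion [w, x, y, z].
In Python, from plant import state, grab_frame, camera_info, job_done, cut_out gives the robot as it stands.
- The arm moves only by the tool step_arm, never from a script. Its argument "moves" is a list of rows, each a list of 7 numbers: the shift along the tool's x, y, z in m, then the turn, a rotation vector about the tool's x, y, z in rad, then the finger opening in m, from 0 to 0.0854. A call has 1 to 8 rows; each row shifts and turns the commanded pose from where the row before left it, along the tool's axes as they then stand; what a row does not reach is not made up. A row lasts 1/10 s, in which the tool goes at most 50 mm and 8.59 degrees, less where a joint would pass 70% of its speed; a pose out of reach is approached as far as the arm can. A call is refused whole if a number of a shift passes 0.05 or a number of a turn 0.15, either way. A call with a gripper value outside its range is refused whole. The fingers move at their own pace and stop on an object; the grip force is fixed at half the most. Time passes only in rows, so rows that do not move let the fingers close. It gives the time, the measured TCP pose, the force and the opening at its end, in the units of the state.
- state(): the state, without advancing time (a new reading comes with each control period).
- grab_frame(name): name is "scene" or "top"; returns (picture, depth): 480x640x3 uint8, red, green, blue; 480x640 float32, m along the optical axis (not along the pixel's ray), 0 where there is no reading.
- camera_info(name): a dict with "intrinsics" (3x3 intrinsics, pixels), "world_from_camera" (4x4, takes a point from camera to world coordinates). Camera axes: x right, y down, z forward; pixel columns grow to the right and rows downward; lengths in m; the calibration is good to about 2 mm. A picture is of the moment at which its call begins. camera_info takes no time and is no camera call.
- job_done(): hands the job in, once; it reports no verdict.
Trained networks look in the newest picture that a camera, given by its name, has taken for a name from the list of things; names that differ only in an ending like _2 or _b are one class to them, and where a whole thing is asked for, a point or a joint stands for the part that bears it (a point fixed in the world has none). Each returns a list of dicts, best first, with "conf" (0 to 1); they miss things now and then, are a little off and sometimes report something else, mostly with a low value. They report only what shows in the picture. A call takes as long as a camera call. They do not tell look-alikes from the thing itself.
- cut_out(camera, query): "mask" (480x640 bool, what is visible of it) and "point" ([column, row] in pixels, amid what is visible of it).
The state is a dict: "time": time; "joint_pos": joint angles; "joint_vel": joint speeds; "joint_efforts": joint torques, N m; "tool_pos": TCP position; "tool_rot": TCP orientation; "contact_force": force on the tool from outside, world axes, zero at the start; "ft_torque": the same for the moment, N m; "gripper_width": opening from 0.0 (shut) to 1.0 (fully open).
Only numpy, scipy, OpenCV 4.12 (cv2) and the standard library are available. Lean on these libraries where they do the work, as an engineer would, in place of code of your own. Each camera call takes 0.05 s, during which the arm holds its last target.

## Working session

There is one attempt and no reset: what is moved stays moved. The work goes in short steps, Python scripts to look and compute and a tool call to move; the robot and the scene stay as the last step left them, time stands still between calls to the robot, and variables do not carry over. Pictures are saved under pics/ and viewed, and the job is handed in when it is done.

Besides the shell and the picture viewer there is one more tool, called after "Emit:" by a JSON object that holds its "name" and its "arguments", one argument or row to a line. step_arm: Moves the arm, as the interface text tells. Its arguments: {"type":"object","properties":{"moves":{"type":"array"}},"required":["moves"]}

```bash
ls; mkdir -p pics; cat > h.py <<'E'
import numpy as np, cv2
from plant import state, grab_frame, camera_info, job_done, cut_out
def save(n,img): cv2.imwrite('pics/'+n+'.png', cv2.cvtColor(img,cv2.COLOR_RGB2BGR))
def cloud(cam,d):
    c=camera_info(cam);K=np.array(c['intrinsics']);T=np.array(c['world_from_camera'])
    v,u=np.mgrid[0:480,0:640]
    p=np.stack([(u-K[0,2])*d/K[0,0],(v-K[1,2])*d/K[1,1],d],-1)
    w=p@T[:3,:3].T+T[:3,3]; w[d<=0]=np.nan
    return w
def proj(cam,P):
    c=camera_info(cam);K=np.array(c['intrinsics']);T=np.array(c['world_from_camera'])
    q=(np.atleast_2d(P)-T[:3,3])@T[:3,:3]; q=q@K.T
    return q[:,:2]/q[:,2:]
E
python3 - <<'E'
from h import *
s=state()
for k,v in s.items(): print(k,np.round(v,4))
for c in('scene','top'):
    im,d=grab_frame(c); save(c+'0',im); np.save(c+'0.npy',d); np.save(c+'0rgb.npy',im)
    i=camera_info(c); print(c,np.round(i['intrinsics'],1).tolist(),np.round(i['world_from_camera'],3).tolist())
E
```

```text
pics
time 0.0
joint_pos [ 1.104   0.0534  1.6143 -0.      1.476  -0.1191]
joint_vel [-0.0009  0.0004 -0.0006  0.0013 -0.0038 -0.0002]
joint_efforts [-2.00000e-03 -3.93675e+01 -3.70172e+01 -2.00000e-04  7.00000e-03
 -0.00000e+00]
tool_pos [0.2127 0.587  0.2301]
tool_rot [-3.000e-04  1.730e-01  9.849e-01 -1.000e-03]
contact_force [1.1564 0.5838 0.0652]
ft_torque [ 0.0182 -0.0284  0.0555]
gripper_width 0.9991
scene [[583.8, 0.0, 319.0], [0.0, 583.8, 249.6], [0.0, 0.0, 1.0]] [[0.888, -0.301, 0.347, 0.111], [-0.459, -0.613, 0.643, -0.902], [0.019, -0.73, -0.683, 1.015], [0.0, 0.0, 0.0, 1.0]]
top [[616.5, 0.0, 322.0], [0.0, 616.5, 233.7], [0.0, 0.0, 1.0]] [[-0.467, -0.844, 0.264, 0.188], [-0.884, 0.446, -0.137, 0.147], [-0.002, -0.298, -0.955, 1.524], [0.0, 0.0, 0.0, 1.0]]
```

View pics/scene0.png

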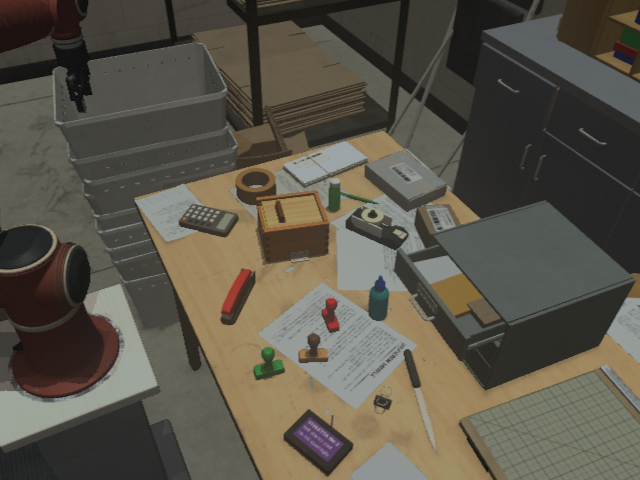

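View pics/top0.png

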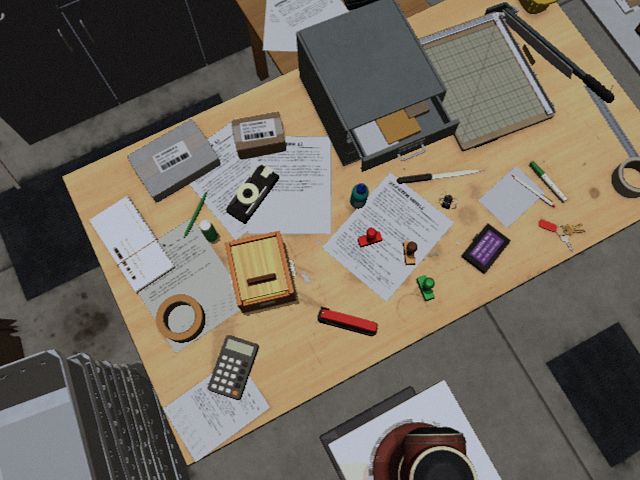

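The stamp look-alikes are wooden scene (313,347) / top (410,251), red scene (331,313) / top (370,238), and green scene (268,362) / top (427,288). I choose the wooden one with the dark brown knob.

```bash
python3 - <<'E'
from h import *
out={}
for cam in('scene','top'):
    d=np.load(cam+'0.npy'); W=cloud(cam,d); im=np.load(cam+'0rgb.npy')
    for q in ('stamp','stamp_box','lid_pull'):
        r=cut_out(cam,q)
        for x in r:
            m=x['mask']; P=W[m]; P=P[~np.isnan(P[:,0])]
            print(cam,q,round(x['conf'],2),np.round(x['point']),m.sum(), np.round(np.median(P,0),3),np.round(P.min(0),3),np.round(P.max(0),3), im[m].mean(0).round())
            out[f'{cam}_{q}_{int(x["point"][0])}']=m
np.savez('masks.npz',**out)
a=np.load('scene0rgb.npy')[310:390,270:370]; b=np.load('top0rgb.npy')[210:290,360:460]
c=np.load('scene0rgb.npy')[180:275,240:350]; e=np.load('top0rgb.npy')[220:320,215:315]
f=lambda x:cv2.resize(x,(400,300),interpolation=cv2.INTER_CUBIC)
save('crop0',np.vstack([np.hstack([f(a),f(b)]),np.hstack([f(c),f(e)])]))
print(np.load('top0.npy')[255:285,245:285].mean())
E
```

```text
scene stamp 0.95 [313. 349.] 563 [ 0.456 -0.245  0.018] [ 0.427 -0.265 -0.001] [ 0.496 -0.213  0.081] [98. 80. 61.]
scene stamp 0.65 [327. 316.] 413 [ 0.534 -0.176  0.019] [ 0.52  -0.202 -0.003] [ 0.556 -0.122  0.079] [111.  60.  55.]
scene stamp 0.63 [266. 366.] 608 [ 0.359 -0.236  0.018] [ 0.33  -0.247 -0.004] [ 0.397 -0.197  0.078] [61. 88. 52.]
scene stamp_box 0.73 [292. 235.] 2933 [0.561 0.059 0.067] [ 0.486  0.03  -0.004] [0.732 0.301 0.107] [87. 67. 47.]
scene lid_pull 0.7 [289. 211.] 1523 [0.58  0.12  0.094] [0.504 0.048 0.084] [0.658 0.195 0.115] [146. 124.  81.]
top stamp 0.79 [369. 240.] 282 [ 0.536 -0.165  0.018] [ 0.523 -0.199 -0.006] [ 0.559 -0.138  0.08 ] [125.  31.  29.]
top stamp 0.65 [410. 253.] 298 [ 0.455 -0.235  0.018] [ 0.428 -0.275 -0.009] [ 0.489 -0.219  0.081] [104.  77.  55.]
top stamp 0.51 [426. 285.] 315 [ 0.359 -0.227  0.019] [ 0.331 -0.252 -0.   ] [ 0.392 -0.213  0.079] [43. 95. 47.]
top stamp_box 0.55 [268. 293.] 1603 [0.546 0.121 0.091] [ 0.487  0.03  -0.007] [0.692 0.199 0.11 ] [131.  89.  57.]
top lid_pull 0.83 [260. 269.] 2673 [0.58  0.117 0.092] [0.503 0.046 0.083] [0.664 0.187 0.119] [169. 149.  97.]
1.4646649
```

View pics/crop0.png

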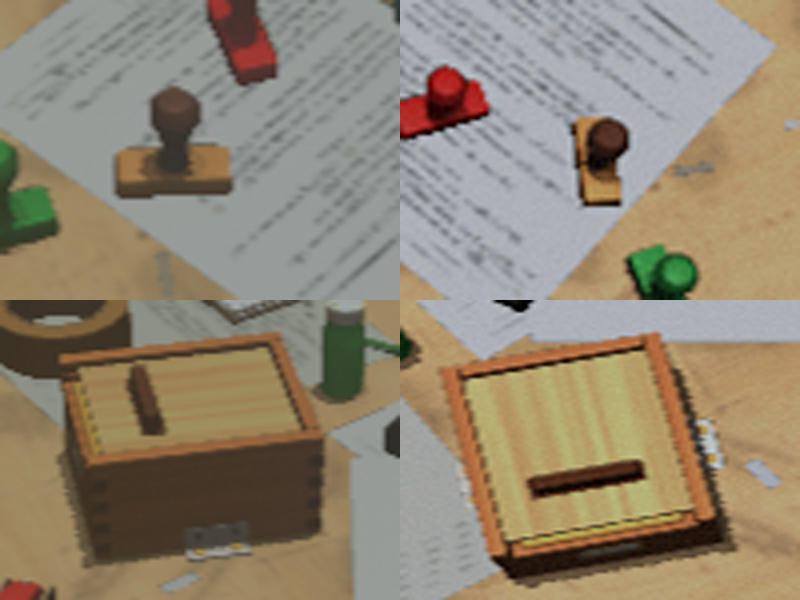

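```bash
python3 - <<'E'
from h import *
from scipy.optimize import least_squares
M=np.load('masks.npz')
for cam in('scene','top'):
    d=np.load(cam+'0.npy'); W=cloud(cam,d); im=np.load(cam+'0rgb.npy').astype(int)
    k=[k for k in M if k.startswith(cam+'_stamp_') and 'box' not in k and (k.endswith('_313') or k.endswith('_410') or k.endswith('_409') or k.endswith('_312'))]
    m=M[k[0]]; P=W[m]
    kn=P[(P[:,2]>.045)&(P[:,2]<.072)]; 
    # circle fit radius ~ sphere-ish unknown -> use 13mm with profile near widest; take z.05-.065
    r=least_squares(lambda c:np.hypot(kn[:,0]-c[0],kn[:,1]-c[1])-.0125,np.median(kn[:,:2],0),loss='soft_l1',f_scale=.002).x
    ft=P[(P[:,2]<.022)&(P[:,2]>.013)]
    rect=cv2.minAreaRect((ft[:,:2]*1000).astype(np.float32))
    print(cam,'knob',r.round(4),len(kn),'foot',np.round(rect[0],1),np.round(rect[1],1),round(rect[2],1),'top z',np.nanmax(P[:,2]))
    kn2=P[(P[:,2]>.07)];print(' top pts',np.round(np.median(kn2,0),4),len(kn2))
    # box: rail = dark pixels within lid region
    R=(W[...,0]>.47)&(W[...,0]<.7)&(W[...,1]>.01)&(W[...,1]<.22)
    rail=R&(W[...,2]>.103)&(W[...,2]<.12)&(im.sum(-1)<230)
    rail=cv2.morphologyEx(rail.astype(np.uint8),cv2.MORPH_OPEN,np.ones((2,2)))>0
    p=W[rail]; rr=cv2.minAreaRect((p[:,:2]*1000).astype(np.float32))
    q=p[:,:2]-p[:,:2].mean(0); u,s,v=np.linalg.svd(q,full_matrices=False)
    print(' rail',np.round(rr[0],1),np.round(rr[1],1),round(rr[2],1),'pca',v[0].round(3),np.degrees(np.arctan2(v[0][1],v[0][0])).round(1),len(p),np.median(p[:,2]).round(4))
    top=R&(W[...,2]>.0935)&(W[...,2]<.108)&~cv2.dilate(rail.astype(np.uint8),np.ones((5,5))).astype(bool)
    p=W[top]; rr=cv2.minAreaRect((p[:,:2]*1000).astype(np.float32)); print(' rim',np.round(rr[0],1),np.round(rr[1],1),round(rr[2],1),len(p),np.median(p[:,2]))
    save('rim_'+cam,np.where(top[...,None],[255,0,255],np.where(rail[...,None],[0,255,255],im)).astype(np.uint8)[180:330,200:360].repeat(4,0).repeat(4,1))
E
```

```text
scene knob [ 0.46   -0.2388] 95 foot [ 459.3 -238.9] [29.2 60.9] 66.2 top z 0.08109718804398058
 top pts [ 0.4577 -0.2417  0.0735] 71
 rail [554.2 125.4] [72.7 15.1] 72.2 pca [-0.304 -0.953] -107.7 86 0.1103
 rim [580.  117.3] [143.6 157.9] 75.5 1386 0.096638463163362
top knob [ 0.4613 -0.2411] 63 foot [ 460.2 -237.9] [24.4 61.1] 74.4 top z 0.08147107304293821
 top pts [ 0.4594 -0.2396  0.0732] 55
 rail [549.3 122.6] [62.5  8.8] 76.8 pca [0.235 0.972] 76.4 119 0.1067
 rim [581.  116.1] [136.4 159.7] 75.5 1547 0.09696255683786137
```

View pics/rim_top.png

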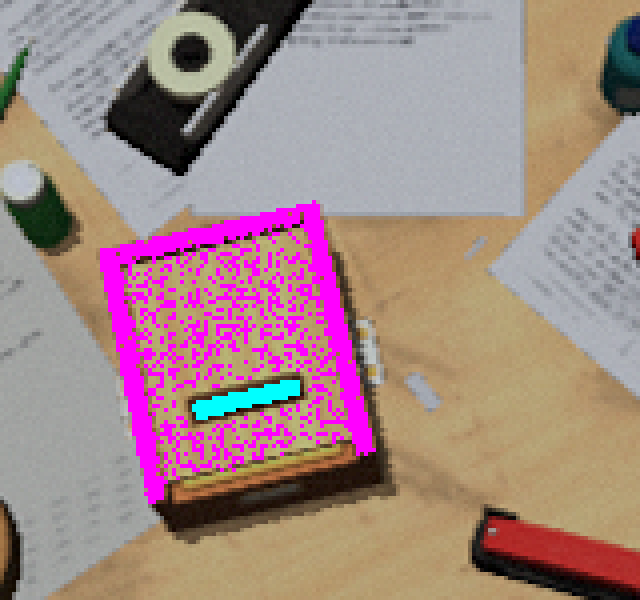

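View pics/rim_scene.png

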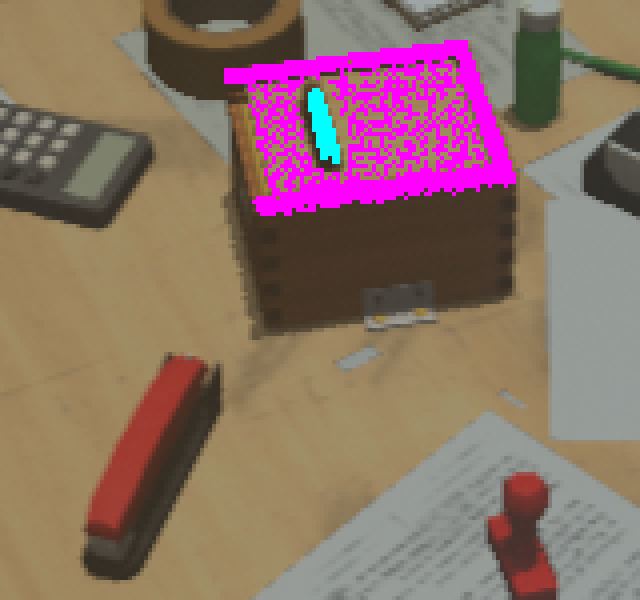

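The crop shows the dark brown knob on a tan foot, scene crop (175,110) and top crop (607,140), so the choice stands. The box origin comes out near (0.585, 0.115) with a yaw of -14.5°. The rail as measured agrees with that to under 2 mm. The stamp axis is near (0.460, -0.239).

I'll push the rail with slightly opened fingers. First I align the tool with the box and move above it.

Emit:
{"name": "step_arm", "arguments": {
  "moves": [
    [0, 0, 0, 0, 0, -0.094, 0.035],
    [-0.03, -0.023, 0, 0, 0, 0, 0.035],
    [-0.03, -0.023, 0, 0, 0, 0, 0.035],
    [-0.03, -0.023, 0, 0, 0, 0, 0.035],
    [-0.03, -0.023, 0, 0, 0, 0, 0.035],
    [-0.03, -0.023, 0, 0, 0, 0, 0.035],
    [-0.03, -0.023, 0, 0, 0, 0, 0.035],
    [-0.03, -0.023, 0, 0, 0, 0, 0.035]
  ]
}}

```text
time: 1.2
tool_pos: [0.3766, 0.3777, 0.2315]
tool_rot: [0.0, 0.126, 0.992, 0.0]
contact_force: [0.5, 0.1, -0.2]
gripper_width: 0.41
```

Emit:
{"name": "step_arm", "arguments": {
  "moves": [
    [-0.03, -0.023, 0, 0, 0, 0, 0.035],
    [-0.03, -0.023, 0, 0, 0, 0, 0.035],
    [-0.03, -0.023, 0, 0, 0, 0, 0.035],
    [-0.03, -0.023, 0, 0, 0, 0, 0.035],
    [-0.03, -0.023, 0, 0, 0, 0, 0.035],
    [-0.03, -0.023, 0, 0, 0, 0, 0.035],
    [-0.03, -0.023, 0, 0, 0, 0, 0.035],
    [0, 0, 0, 0, 0, 0, 0.035]
  ]
}}

```text
time: 2.0
tool_pos: [0.5408, 0.1672, 0.2314]
tool_rot: [0.0, 0.129, 0.992, -0.0]
contact_force: [-0.3, 0.4, 0.5]
gripper_width: 0.41
```

```bash
cat >> h.py <<'E'
from scipy.spatial.transform import Rotation as Ro
BO=np.array([.5853,.1154]); BY=np.radians(-14.5)
def tobox(p):
    c,s=np.cos(BY),np.sin(BY); d=np.asarray(p)[...,:2]-BO
    return np.stack([c*d[...,0]+s*d[...,1],-s*d[...,0]+c*d[...,1],np.asarray(p)[...,2]],-1)
def frombox(q):
    c,s=np.cos(BY),np.sin(BY); return np.array([BO[0]+c*q[0]-s*q[1],BO[1]+s*q[0]+c*q[1],q[2]])
def rep(target=None,yaw=None):
    s=state(); w,x,y,z=s['tool_rot']; R=Ro.from_quat([x,y,z,w]).as_matrix(); p=np.array(s['tool_pos'])
    print('t',round(s['time'],2),'tcp',p.round(4),'box',tobox(p).round(4),'toolx yaw',np.degrees(np.arctan2(R[1,0],R[0,0])).round(2),'zaxis',R[:,2].round(4),'F',np.round(s['contact_force'],2),'grip',round(s['gripper_width'],3),'q',np.round(s['joint_pos'],3))
    if target is not None: print('delta tool',(R.T@(np.array(target)-p)).round(4))
E
python3 - <<'E'
from h import *
rep(frombox([-.012,0,.15]))
E
```

```text
t 2.0 tcp [0.5408 0.1672 0.2314] box [-0.0561  0.039   0.2314] toolx yaw 165.18 zaxis [ 8.0e-04 -1.1e-03 -1.0e+00] F [-0.31  0.37  0.49] grip 0.41 q [ 1.690e-01 -8.800e-02  1.752e+00 -1.000e-03  1.477e+00 -1.143e+00]
delta tool [-0.0442 -0.0387  0.0814]
```

Emit:
{"name": "step_arm", "arguments": {
  "moves": [
    [-0.022, -0.019, 0, 0, 0, -0.005, 0.035],
    [-0.022, -0.02, 0, 0, 0, 0, 0.035],
    [0, 0, 0.03, 0, 0, 0, 0.035],
    [0, 0, 0.03, 0, 0, 0, 0.035],
    [0, 0, 0.03, 0, 0, 0, 0.035],
    [0, 0, 0.02, 0, 0, 0, 0.035],
    [0, 0, 0.01, 0, 0, 0, 0.035],
    [0, 0, 0, 0, 0, 0, 0.035]
  ]
}}

```text
time: 2.8
tool_pos: [0.5703, 0.1221, 0.1097]
tool_rot: [-0.002, 0.124, 0.992, -0.0]
contact_force: [0.2, -0.4, 0.5]
gripper_width: 0.407
```

```bash
python3 - <<'E'
from h import *
a,_=grab_frame('scene'); b,_=grab_frame('top')
save('c1',np.hstack([cv2.resize(a[150:270,230:370],(400,343)),cv2.resize(b[210:330,200:340],(400,343))]))
rep(frombox([-.012,0,.098]))
E
```

```text
t 2.9 tcp [0.5722 0.1221 0.1125] box [-0.0143  0.0032  0.1125] toolx yaw 165.77 zaxis [ 1.6e-03  2.0e-04 -1.0e+00] F [ 0.07 -0.36  0.35] grip 0.413 q [ 0.083  0.06   1.811  0.     1.269 -1.239]
delta tool [-0.0023 -0.0032  0.0145]
```

View pics/c1.png

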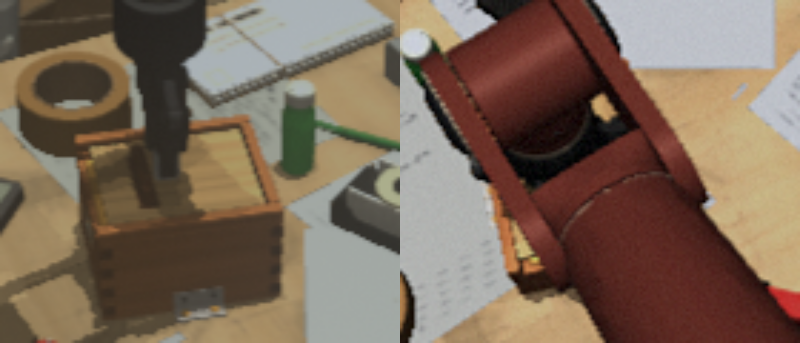

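The scene view shows the fingers at (168,165) just behind the dark rail at (142,175), clear of it. The top view is blocked by the arm. I lower the tool and then approach the rail.

Emit:
{"name": "step_arm", "arguments": {
  "moves": [
    [0, -0.003, 0.006, 0, 0, 0, 0.035],
    [0, 0, 0.006, 0, 0, 0, 0.035],
    [0, 0, 0, 0, 0, 0, 0.035]
  ]
}}

```text
time: 3.2
tool_pos: [0.5704, 0.1187, 0.0987]
tool_rot: [-0.001, 0.124, 0.992, -0.0]
contact_force: [-0.2, 0.3, 0.0]
gripper_width: 0.411
```

```bash
python3 - <<'E'
from h import *
for i in range(3): rep(frombox([-.012,0,.098]))
E
```

```text
t 3.2 tcp [0.5704 0.1187 0.0987] box [-0.0152 -0.0006  0.0987] toolx yaw 165.73 zaxis [-1.e-03 -1.e-04 -1.e+00] F [-0.17  0.25  0.  ] grip 0.411 q [ 0.077  0.072  1.823  0.     1.247 -1.244]
delta tool [-0.0032  0.0005  0.0007]
t 3.2 tcp [0.5704 0.1187 0.0987] box [-0.0152 -0.0006  0.0987] toolx yaw 165.73 zaxis [-1.e-03 -1.e-04 -1.e+00] F [-0.17  0.25  0.  ] grip 0.411 q [ 0.077  0.072  1.823  0.     1.247 -1.244]
delta tool [-0.0032  0.0005  0.0007]
t 3.2 tcp [0.5704 0.1187 0.0987] box [-0.0152 -0.0006  0.0987] toolx yaw 165.73 zaxis [-1.e-03 -1.e-04 -1.e+00] F [-0.17  0.25  0.  ] grip 0.411 q [ 0.077  0.072  1.823  0.     1.247 -1.244]
delta tool [-0.0032  0.0005  0.0007]
```

Emit:
{"name": "step_arm", "arguments": {
  "moves": [
    [0.002, 0, 0, 0, 0, 0, 0.035],
    [0.002, 0, 0, 0, 0, 0, 0.035]
  ]
}}

```text
time: 3.4
tool_pos: [0.5672, 0.1198, 0.0995]
tool_rot: [0.0, 0.124, 0.992, 0.0]
contact_force: [1.7, -0.6, 0.1]
gripper_width: 0.414
```

Emit:
{"name": "step_arm", "arguments": {
  "moves": [
    [0.002, 0, 0, 0, 0, 0, 0.035],
    [0.002, 0, 0, 0, 0, 0, 0.035]
  ]
}}

```text
time: 3.6
tool_pos: [0.5655, 0.1204, 0.1011]
tool_rot: [0.003, 0.124, 0.992, 0.0]
contact_force: [8.5, -3.2, -1.1]
gripper_width: 0.408
```

Emit:
{"name": "step_arm", "arguments": {
  "moves": [
    [0.002, 0, 0, 0, 0, 0, 0.035],
    [0.002, 0, 0, 0, 0, 0, 0.035]
  ]
}}

```text
time: 3.8
tool_pos: [0.5617, 0.1214, 0.101]
tool_rot: [0.003, 0.124, 0.992, 0.0]
contact_force: [5.9, -2.2, 0.9]
gripper_width: 0.406
```

Emit:
{"name": "step_arm", "arguments": {
  "moves": [
    [0.002, 0, 0, 0, 0, 0, 0.035],
    [0.002, 0, 0, 0, 0, 0, 0.035]
  ]
}}

```text
time: 4.0
tool_pos: [0.5555, 0.1228, 0.0999]
tool_rot: [0.0, 0.124, 0.992, 0.0]
contact_force: [-0.0, -0.3, -0.4]
gripper_width: 0.408
```

Emit:
{"name": "step_arm", "arguments": {
  "moves": [
    [0.002, 0, 0, 0, 0, 0, 0.035],
    [0.002, 0, 0, 0, 0, 0, 0.035]
  ]
}}

```text
time: 4.2
tool_pos: [0.5506, 0.1239, 0.0988]
tool_rot: [-0.001, 0.124, 0.992, -0.0]
contact_force: [0.3, -0.5, -0.4]
gripper_width: 0.407
```

Emit:
{"name": "step_arm", "arguments": {
  "moves": [
    [0.004, 0, 0, 0, 0, 0, 0.035],
    [0.006, 0, 0, 0, 0, 0, 0.035],
    [0.006, 0, 0, 0, 0, 0, 0.035],
    [0.006, 0, 0, 0, 0, 0, 0.035],
    [0.006, 0, 0, 0, 0, 0, 0.035],
    [0.006, 0, 0, 0, 0, 0, 0.035],
    [0.006, 0, 0, 0, 0, 0, 0.035],
    [0.006, 0, 0, 0, 0, 0, 0.035]
  ]
}}

```text
time: 5.0
tool_pos: [0.5064, 0.1352, 0.0993]
tool_rot: [0.0, 0.124, 0.992, 0.0]
contact_force: [0.5, 0.4, -0.1]
gripper_width: 0.411
```

Emit:
{"name": "step_arm", "arguments": {
  "moves": [
    [0.006, 0, 0, 0, 0, 0, 0.035],
    [0.006, 0, 0, 0, 0, 0, 0.035],
    [0.006, 0, 0, 0, 0, 0, 0.035],
    [0.005, 0, 0, 0, 0, 0, 0.035],
    [0.003, 0, 0, 0, 0, 0, 0.035],
    [0.002, 0, 0, 0, 0, 0, 0.035],
    [0, 0, 0, 0, 0, 0, 0.035]
  ]
}}

```text
time: 5.7
tool_pos: [0.4796, 0.142, 0.0993]
tool_rot: [-0.0, 0.124, 0.992, 0.0]
contact_force: [1.1, -0.5, 0.4]
gripper_width: 0.409
```

```bash
python3 - <<'E'
from h import *
a,_=grab_frame('scene')
save('c2',cv2.resize(a[150:270,230:370],(700,600)))
rep(frombox([-.108,0,.098]))
E
```

```text
t 5.75 tcp [0.4797 0.142  0.0993] box [-0.1089 -0.0007  0.0993] toolx yaw 165.75 zaxis [-1.e-04  1.e-04 -1.e+00] F [-0.67 -0.42 -0.02] grip 0.411 q [ 0.139 -0.128  2.018  0.     1.252 -1.183]
delta tool [-0.0009  0.0007  0.0013]
```

View pics/c2.png

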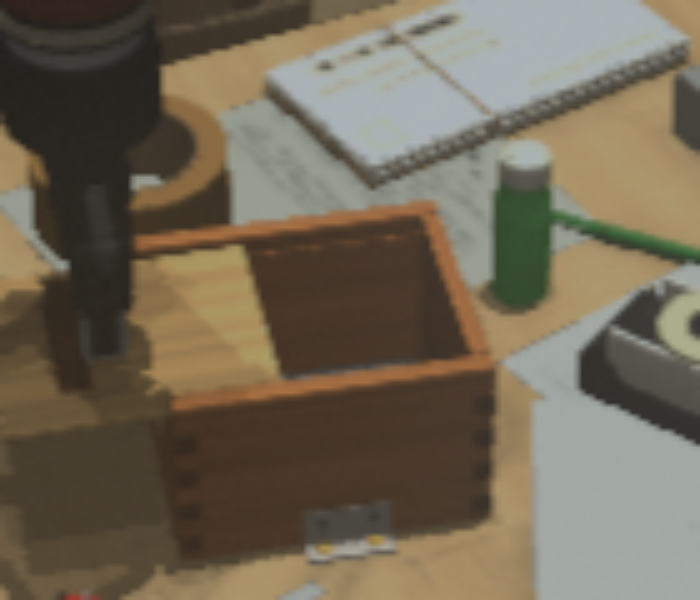

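The lid is open about 90 mm, and its rear edge shows at (265,310). I back off the rail, rise, and go to the stamp.

Emit:
{"name": "step_arm", "arguments": {
  "moves": [
    [-0.005, 0, 0, 0, 0, 0, 0.035],
    [0, 0, -0.03, 0, 0, 0, 0.035],
    [0, 0, -0.035, 0, 0, 0, 0.06],
    [0, -0.03, -0.02, 0, 0, 0, 0.06],
    [-0.008, -0.035, 0, 0, 0, 0, 0.06],
    [-0.008, -0.035, 0, 0, 0, 0, 0.06],
    [-0.008, -0.035, 0, 0, 0, 0, 0.06],
    [-0.008, -0.035, 0, 0, 0, 0, 0.06]
  ]
}}

```text
time: 6.55
tool_pos: [0.474, -0.0335, 0.1847]
tool_rot: [0.0, 0.124, 0.992, -0.0]
contact_force: [1.1, 0.1, 0.3]
gripper_width: 0.703
```

Emit:
{"name": "step_arm", "arguments": {
  "moves": [
    [-0.008, -0.035, 0, 0, 0, 0, 0.06],
    [-0.008, -0.035, 0, 0, 0, 0, 0.06],
    [-0.008, -0.035, 0, 0, 0, 0, 0.06],
    [-0.008, -0.035, 0, 0, 0, 0, 0.06],
    [-0.006, -0.034, 0, 0, 0, 0, 0.06],
    [0, -0.02, 0, 0, 0, 0, 0.06],
    [0, -0.01, 0, 0, 0, 0, 0.06],
    [0, 0, 0, 0, 0, 0, 0.06]
  ]
}}

```text
time: 7.35
tool_pos: [0.4602, -0.2399, 0.1842]
tool_rot: [-0.0, 0.125, 0.992, 0.0]
contact_force: [-0.0, 0.2, 0.3]
gripper_width: 0.705
```

```bash
python3 - <<'E'
from h import *
a,d=grab_frame('scene')
W=cloud('scene',d); R=(abs(W[...,0]-.46)<.03)&(abs(W[...,1]+.24)<.03)&(W[...,2]>.045)&(W[...,2]<.074)
p=W[R]; print(len(p),p.mean(0))
rep([.4605,-.2397,.040])
save('c3',a[120:420,150:550].repeat(2,0).repeat(2,1)); print(proj('scene',[[.4605,-.2397,.058]]))
E
```

```text
131 [ 0.45686344 -0.24500099  0.0658826 ]
t 7.4 tcp [ 0.4604 -0.239   0.1842] box [-0.0322 -0.3744  0.1842] toolx yaw 165.7 zaxis [-1.e-04  6.e-04 -1.e+00] F [ 0.34  0.18 -0.29] grip 0.698 q [-0.623 -0.171  1.906  0.     1.406 -1.944]
delta tool [-0.0003 -0.0007  0.1442]
[[313.16897104 340.79390166]]
```

View pics/c3.png

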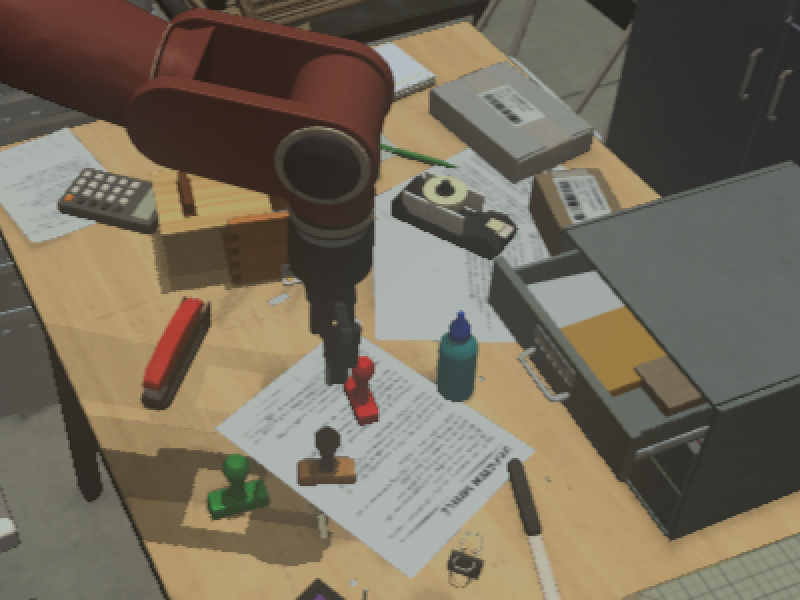

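The fingers are over the wooden stamp, whose knob shows at (327,440) in this view. The red and green stamps are clear of the fingers. I descend.

Emit:
{"name": "step_arm", "arguments": {
  "moves": [
    [0, 0, 0.03, 0, 0, 0, 0.06],
    [0, 0, 0.03, 0, 0, 0, 0.06],
    [0, 0, 0.03, 0, 0, 0, 0.06],
    [0, 0, 0.03, 0, 0, 0, 0.06],
    [0, 0, 0.016, 0, 0, 0, 0.06],
    [0, 0, 0.007, 0, 0, 0, 0.06],
    [0, 0, 0, 0, 0, 0, 0.06]
  ]
}}

```text
time: 8.1
tool_pos: [0.4601, -0.2378, 0.0405]
tool_rot: [-0.001, 0.123, 0.992, 0.001]
contact_force: [-0.4, -0.6, 0.1]
gripper_width: 0.699
```

```bash
python3 - <<'E'
from h import *
a,d=grab_frame('scene')
rep([.4605,-.2397,.040])
save('c4',cv2.resize(a[260:400,240:400],(800,600),interpolation=cv2.INTER_CUBIC))
E
```

```text
t 8.15 tcp [ 0.4608 -0.2385  0.0417] box [-0.0319 -0.3738  0.0417] toolx yaw 165.81 zaxis [ 3.e-04 -0.e+00 -1.e+00] F [ 0.62 -0.37  0.1 ] grip 0.701 q [-6.210e-01  1.000e-03  2.004e+00  0.000e+00  1.137e+00 -1.944e+00]
delta tool [ 0.     -0.0013  0.0017]
```

View pics/c4.png

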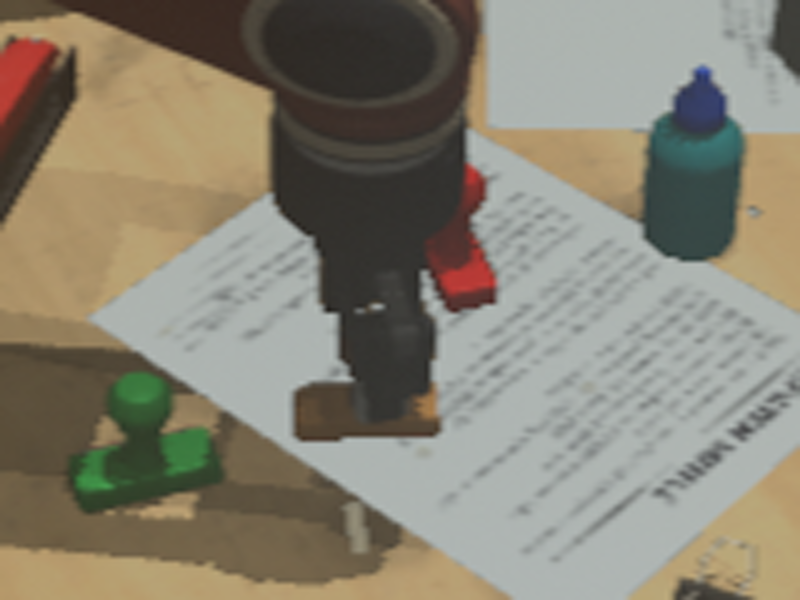

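The fingers stand either side of the knob, near (385,370), over the tan foot. I close the gripper.

Emit:
{"name": "step_arm", "arguments": {
  "moves": [
    [0, -0.001, 0.001, 0, 0, 0, 0.04],
    [0, 0, 0, 0, 0, 0, 0.03],
    [0, 0, 0, 0, 0, 0, 0.01],
    [0, 0, 0, 0, 0, 0, 0.0],
    [0, 0, 0, 0, 0, 0, 0.0],
    [0, 0, 0, 0, 0, 0, 0.0]
  ]
}}

```text
time: 8.75
tool_pos: [0.461, -0.2407, 0.0418]
tool_rot: [0.001, 0.124, 0.992, -0.001]
contact_force: [-1.0, -0.5, 6.3]
gripper_width: 0.274
```

Emit:
{"name": "step_arm", "arguments": {
  "moves": [
    [0, 0, -0.01, 0, 0, 0, 0.0],
    [0, 0, -0.02, 0, 0, 0, 0.0],
    [0, 0, -0.03, 0, 0, 0, 0.0],
    [0, 0, -0.03, 0, 0, 0, 0.0],
    [0, 0, -0.03, 0, 0, 0, 0.0],
    [0, 0, -0.02, 0, 0, 0, 0.0],
    [0, 0, -0.01, 0, 0, 0, 0.0],
    [0, 0, 0, 0, 0, 0, 0.0]
  ]
}}

```text
time: 9.55
tool_pos: [0.4607, -0.2404, 0.192]
tool_rot: [0.001, 0.124, 0.992, -0.001]
contact_force: [-0.5, 0.4, -0.4]
gripper_width: 0.27
```

```bash
python3 - <<'E'
from h import *
a,d=grab_frame('scene');b,_=grab_frame('top')
rep(frombox([.022,0,.19]))
save('c5',np.hstack([cv2.resize(a[240:380,240:380],(400,400),interpolation=cv2.INTER_CUBIC),cv2.resize(b[200:300,350:450],(400,400))]))
E
```

```text
t 9.65 tcp [ 0.4596 -0.2396  0.1891] box [-0.0329 -0.3751  0.1891] toolx yaw 165.74 zaxis [-0.0015  0.0011 -1.    ] F [-0.23  0.24 -0.77] grip 0.27 q [-0.624 -0.175  1.902  0.     1.417 -1.946]
delta tool [-0.0564  0.3749 -0.0007]
```

View pics/c5.png

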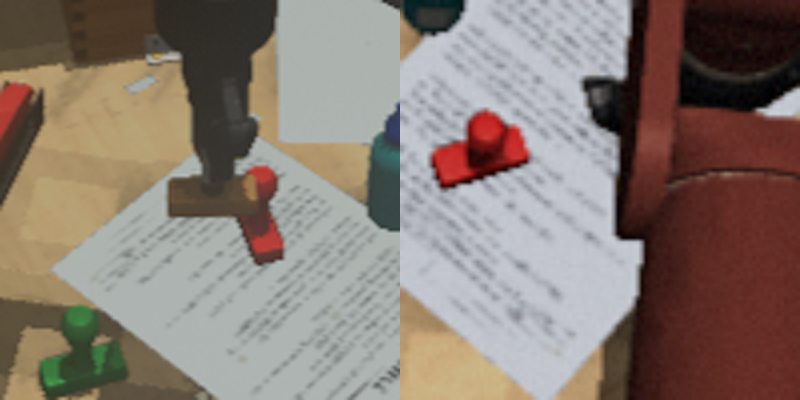

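The stamp is held upright: its foot shows level at (212,197) in the left half. I carry it to the box at 0.19 m height.

Emit:
{"name": "step_arm", "arguments": {
  "moves": [
    [-0.002, 0.015, 0, 0, 0, 0, 0.0],
    [-0.005, 0.03, 0, 0, 0, 0, 0.0],
    [-0.005, 0.035, 0, 0, 0, 0, 0.0],
    [-0.005, 0.035, 0, 0, 0, 0, 0.0],
    [-0.005, 0.035, 0, 0, 0, 0, 0.0],
    [-0.005, 0.035, 0, 0, 0, 0, 0.0],
    [-0.005, 0.035, 0, 0, 0, 0, 0.0],
    [-0.005, 0.035, 0, 0, 0, 0, 0.0]
  ]
}}

```text
time: 10.45
tool_pos: [0.5582, 0.0007, 0.1886]
tool_rot: [-0.001, 0.124, 0.992, 0.0]
contact_force: [1.2, -0.4, -0.0]
gripper_width: 0.268
```

Emit:
{"name": "step_arm", "arguments": {
  "moves": [
    [-0.005, 0.035, 0, 0, 0, 0, 0.0],
    [-0.005, 0.035, 0, 0, 0, 0, 0.0],
    [-0.005, 0.03, 0, 0, 0, 0, 0.0],
    [-0.003, 0.015, 0, 0, 0, 0, 0.0],
    [-0.001, 0.005, 0, 0, 0, 0, 0.0],
    [0, 0, 0, 0, 0, 0, 0.0]
  ]
}}

```text
time: 11.05
tool_pos: [0.6063, 0.1099, 0.1894]
tool_rot: [-0.001, 0.124, 0.992, -0.0]
contact_force: [0.4, -0.1, -0.2]
gripper_width: 0.271
```

```bash
python3 - <<'E'
from h import *
a,d=grab_frame('scene')
rep(frombox([.022,0,.0485]))
save('c6',cv2.resize(a[120:270,230:380],(600,600),interpolation=cv2.INTER_CUBIC))
E
```

```text
t 11.1 tcp [0.6063 0.1092 0.1897] box [ 0.0219 -0.0008  0.1897] toolx yaw 165.73 zaxis [-1.3e-03 -6.0e-04 -1.0e+00] F [-0.16  0.03 -0.41] grip 0.265 q [ 5.800e-02  6.100e-02  1.675e+00 -1.000e-03  1.407e+00 -1.264e+00]
delta tool [-0.0003  0.0009  0.1412]
```

View pics/c6.png

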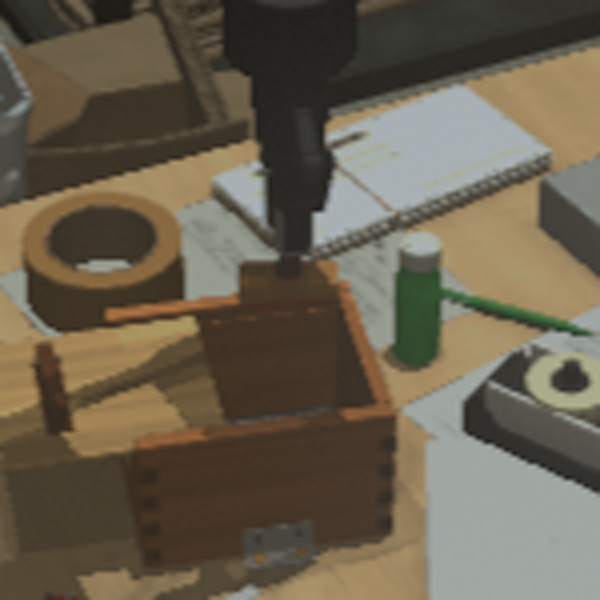

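The stamp hangs over the opening, with its foot at (285,283) and the lid edge at (200,325). I lower it, then feel for the floor.

Emit:
{"name": "step_arm", "arguments": {
  "moves": [
    [0, 0.001, 0.02, 0, 0, 0, 0.0],
    [0, 0, 0.025, 0, 0, 0, 0.0],
    [0, 0, 0.025, 0, 0, 0, 0.0],
    [0, 0, 0.025, 0, 0, 0, 0.0],
    [0, 0, 0.02, 0, 0, 0, 0.0],
    [0, 0, 0.014, 0, 0, 0, 0.0],
    [0, 0, 0.006, 0, 0, 0, 0.0],
    [0, 0, 0, 0, 0, 0, 0.0]
  ]
}}

```text
time: 11.9
tool_pos: [0.6065, 0.11, 0.0547]
tool_rot: [-0.001, 0.124, 0.992, -0.0]
contact_force: [0.2, 0.4, -1.5]
gripper_width: 0.271
```

Emit:
{"name": "step_arm", "arguments": {
  "moves": [
    [0, 0, 0.001, 0, 0, 0, 0.0],
    [0, 0, 0.001, 0, 0, 0, 0.0]
  ]
}}

```text
time: 12.1
tool_pos: [0.6081, 0.1106, 0.0548]
tool_rot: [0.001, 0.124, 0.992, 0.0]
contact_force: [-0.6, 1.0, -0.2]
gripper_width: 0.272
```

```bash
python3 - <<'E'
from h import *
rep(frombox([.022,0,.0475]))
E
```

```text
t 12.1 tcp [0.6081 0.1106 0.0548] box [0.0233 0.0011 0.0548] toolx yaw 165.74 zaxis [ 2.7e-03  1.0e-04 -1.0e+00] F [-0.63  0.97 -0.23] grip 0.272 q [ 0.06   0.202  1.76  -0.     1.176 -1.262]
delta tool [ 0.0013 -0.0011  0.0073]
```

Emit:
{"name": "step_arm", "arguments": {
  "moves": [
    [0, 0, 0.002, 0, 0, 0, 0.0],
    [0, 0, 0.001, 0, 0, 0, 0.0]
  ]
}}

```text
time: 12.3
tool_pos: [0.6073, 0.1107, 0.0507]
tool_rot: [0.0, 0.124, 0.992, 0.0]
contact_force: [0.9, 0.6, -0.6]
gripper_width: 0.271
```

Emit:
{"name": "step_arm", "arguments": {
  "moves": [
    [0, 0, 0.001, 0, 0, 0, 0.0],
    [0, 0, 0.001, 0, 0, 0, 0.0]
  ]
}}

```text
time: 12.5
tool_pos: [0.607, 0.1107, 0.0483]
tool_rot: [0.0, 0.124, 0.992, -0.0]
contact_force: [0.6, 1.1, -0.6]
gripper_width: 0.271
```

Emit:
{"name": "step_arm", "arguments": {
  "moves": [
    [0, 0, 0.001, 0, 0, 0, 0.0],
    [0, 0, 0, 0, 0, 0, 0.0]
  ]
}}

```text
time: 12.7
tool_pos: [0.6072, 0.1107, 0.0481]
tool_rot: [0.0, 0.124, 0.992, -0.0]
contact_force: [-1.8, -0.1, 4.0]
gripper_width: 0.267
```

There is floor contact at 4 N and z = 0.048. I release gently.

Emit:
{"name": "step_arm", "arguments": {
  "moves": [
    [0, 0, 0, 0, 0, 0, 0.028],
    [0, 0, 0, 0, 0, 0, 0.034],
    [0, 0, 0, 0, 0, 0, 0.04],
    [0, 0, 0, 0, 0, 0, 0.046],
    [0, 0, 0, 0, 0, 0, 0.05],
    [0, 0, 0, 0, 0, 0, 0.05]
  ]
}}

```text
time: 13.3
tool_pos: [0.6067, 0.11, 0.0471]
tool_rot: [-0.0, 0.124, 0.992, -0.001]
contact_force: [-1.7, -4.7, 0.9]
gripper_width: 0.584
```

Emit:
{"name": "step_arm", "arguments": {
  "moves": [
    [0, 0, -0.01, 0, 0, 0, 0.05],
    [0, 0, -0.02, 0, 0, 0, 0.05],
    [0, 0, -0.03, 0, 0, 0, 0.05],
    [0, 0, -0.03, 0, 0, 0, 0.05],
    [0, 0, -0.03, 0, 0, 0, 0.05],
    [0, 0, -0.02, 0, 0, 0, 0.05],
    [0, 0, 0, 0, 0, 0, 0.05]
  ]
}}

```text
time: 14.0
tool_pos: [0.6096, 0.1113, 0.1928]
tool_rot: [0.004, 0.124, 0.992, 0.001]
contact_force: [0.9, -0.1, 0.4]
gripper_width: 0.586
```

```bash
python3 - <<'E'
from h import *
a,d=grab_frame('scene')
rep(frombox([-.155,0,.19]))
save('c7',cv2.resize(a[120:270,230:380],(600,600),interpolation=cv2.INTER_CUBIC))
E
```

```text
t 14.05 tcp [0.6083 0.1112 0.19  ] box [0.0233 0.0016 0.19  ] toolx yaw 165.77 zaxis [ 4.9e-03  9.0e-04 -1.0e+00] F [ 0.33  0.31 -0.32] grip 0.586 q [ 6.000e-02  6.200e-02  1.673e+00  1.000e-03  1.402e+00 -1.262e+00]
delta tool [ 0.1783 -0.0008 -0.0009]
```

View pics/c7.png

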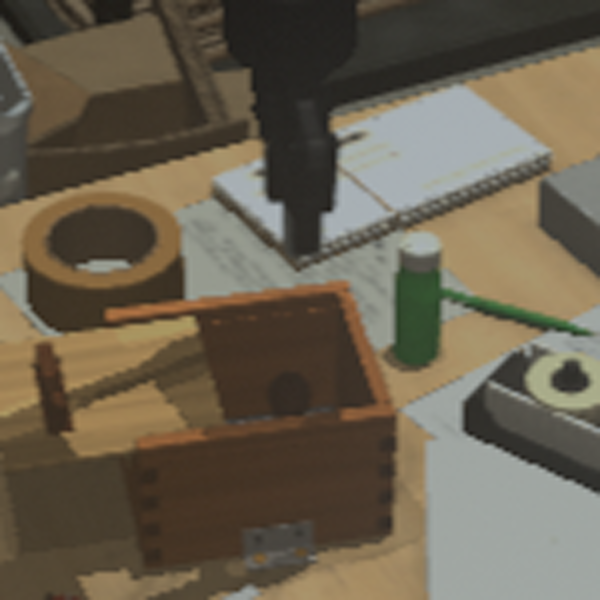

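The stamp stands in the box, with its knob visible at (290,395). I move to the front of the pull rail, then look from above.

Emit:
{"name": "step_arm", "arguments": {
  "moves": [
    [0.02, 0, 0, 0, 0, 0, 0.035],
    [0.03, 0, 0, 0, 0, 0, 0.035],
    [0.03, 0, 0, 0, 0, 0, 0.035],
    [0.03, 0, 0, 0, 0, 0, 0.035],
    [0.03, 0, 0, 0, 0, 0, 0.035],
    [0.025, 0, 0, 0, 0, 0, 0.035],
    [0.013, 0, 0, 0, 0, 0, 0.035],
    [0, 0, 0, 0, 0, 0, 0.035]
  ]
}}

```text
time: 14.85
tool_pos: [0.4331, 0.1548, 0.186]
tool_rot: [-0.001, 0.123, 0.992, -0.0]
contact_force: [1.4, 1.0, 0.3]
gripper_width: 0.411
```

```bash
python3 - <<'E'
from h import *
a,d=grab_frame('scene');b,e=grab_frame('top')
rep(frombox([-.155,0,.098]))
for cam,D,im in(('scene',d,a),('top',e,b)):
    B=tobox(cloud(cam,D))
    m=(B[...,0]>-.03)&(B[...,0]<.06)&(abs(B[...,1])<.05)&(B[...,2]>.03)&(B[...,2]<.09)
    p=B[m]
    if len(p): print(cam,'stamp pts',len(p),p.mean(0).round(4),p[:,2].max().round(4))
    m=(B[...,0]>-.15)&(B[...,0]<-.09)&(abs(B[...,1])<.04)&(B[...,2]>.10)&(B[...,2]<.12)&(im.astype(int).sum(-1)<230)
    p=B[m]
    if len(p): print(cam,'rail',len(p),np.median(p,0).round(4),p.min(0).round(4),p.max(0).round(4))
save('c8',np.hstack([cv2.resize(a[150:270,220:340],(400,400),interpolation=cv2.INTER_CUBIC),cv2.resize(b[210:330,200:320],(400,400),interpolation=cv2.INTER_CUBIC)]))
E
```

```text
t 14.95 tcp [0.4348 0.1544 0.1869] box [-1.555e-01  1.000e-04  1.869e-01] toolx yaw 165.75 zaxis [ 1.e-04 -1.e-04 -1.e+00] F [ 0.53 -0.03  0.84] grip 0.409 q [ 0.18  -0.326  2.029 -0.     1.438 -1.142]
delta tool [-0.0005 -0.0001  0.0889]
scene stamp pts 100 [ 0.0194 -0.0042  0.0734] 0.0847
scene rail 86 [-0.1282 -0.0087  0.1095] [-0.1333 -0.035   0.1002] [-0.1221  0.0323  0.1162]
top stamp pts 97 [0.0205 0.0004 0.0747] 0.0872
```

View pics/c8.png

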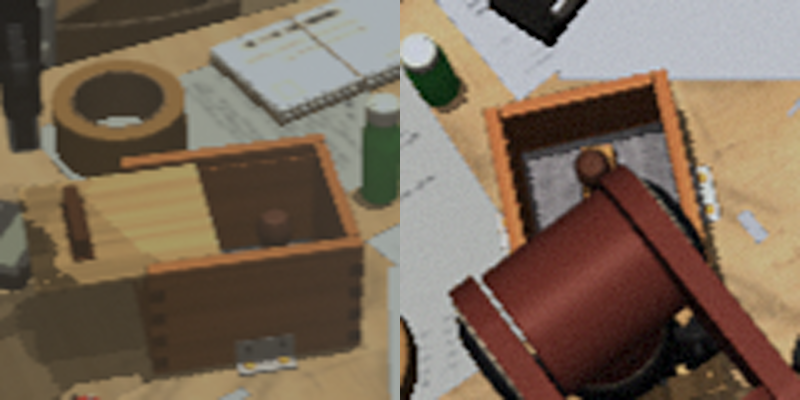

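The stamp stands upright: the knob shows at (592,165) in the top half and (272,225) in the scene half. The rail is at box x of about -0.127. I descend in front of it.

Emit:
{"name": "step_arm", "arguments": {
  "moves": [
    [0, 0, 0.025, 0, 0, 0, 0.035],
    [0, 0, 0.03, 0, 0, 0, 0.035],
    [0, 0, 0.02, 0, 0, 0, 0.035],
    [0, 0, 0.01, 0, 0, 0, 0.035],
    [0, 0, 0.003, 0, 0, 0, 0.035],
    [0, 0, 0, 0, 0, 0, 0.035]
  ]
}}

```text
time: 15.55
tool_pos: [0.4351, 0.1544, 0.0996]
tool_rot: [0.0, 0.124, 0.992, 0.0]
contact_force: [-1.2, 0.4, -0.1]
gripper_width: 0.412
```

Emit:
{"name": "step_arm", "arguments": {
  "moves": [
    [-0.004, 0, 0, 0, 0, 0, 0.035],
    [-0.004, 0, 0, 0, 0, 0, 0.035],
    [-0.003, 0, 0, 0, 0, 0, 0.035],
    [-0.003, 0, 0, 0, 0, 0, 0.035],
    [-0.003, 0, 0, 0, 0, 0, 0.035]
  ]
}}

```text
time: 16.05
tool_pos: [0.4512, 0.1503, 0.0996]
tool_rot: [-0.0, 0.124, 0.992, 0.0]
contact_force: [-1.4, 0.8, 0.8]
gripper_width: 0.411
```

```bash
python3 - <<'E'
from h import *
a,d=grab_frame('scene')
rep(frombox([-.071,0,.098]))
save('c9',cv2.resize(a[150:270,220:340],(600,600),interpolation=cv2.INTER_CUBIC))
E
```

```text
t 16.1 tcp [0.4516 0.1502 0.0995] box [-0.1382  0.0002  0.0995] toolx yaw 165.74 zaxis [ 5.e-04  0.e+00 -1.e+00] F [-0.2  -0.38  0.15] grip 0.41 q [ 0.165 -0.192  2.074 -0.     1.26  -1.157]
delta tool [-0.0672 -0.0005  0.0016]
```

View pics/c9.png

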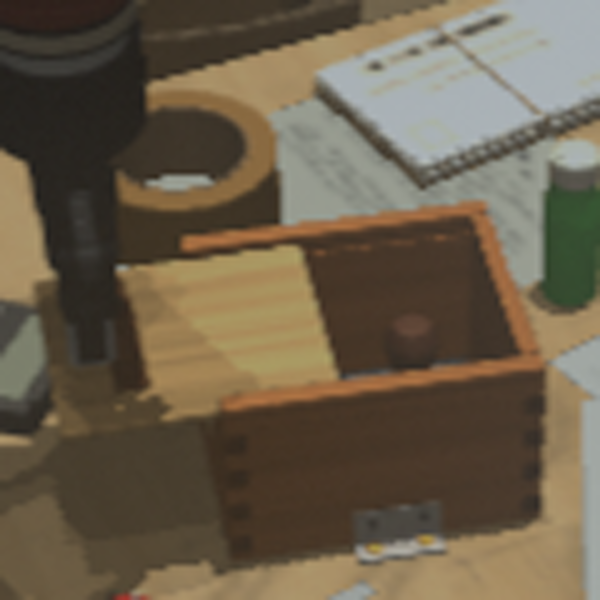

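The fingers at (90,340) are at the front of the rail, at (125,330). I slide the lid shut and go slow before the bead.

Emit:
{"name": "step_arm", "arguments": {
  "moves": [
    [-0.003, 0, 0, 0, 0, 0, 0.035],
    [-0.005, 0, 0, 0, 0, 0, 0.035],
    [-0.006, 0, 0, 0, 0, 0, 0.035],
    [-0.006, 0, 0, 0, 0, 0, 0.035],
    [-0.006, 0, 0, 0, 0, 0, 0.035],
    [-0.006, 0, 0, 0, 0, 0, 0.035],
    [-0.006, 0, 0, 0, 0, 0, 0.035],
    [-0.006, 0, 0, 0, 0, 0, 0.035]
  ]
}}

```text
time: 16.9
tool_pos: [0.4941, 0.1393, 0.0993]
tool_rot: [-0.0, 0.124, 0.992, -0.0]
contact_force: [-0.5, 0.1, 1.1]
gripper_width: 0.406
```

Emit:
{"name": "step_arm", "arguments": {
  "moves": [
    [-0.006, 0, 0, 0, 0, 0, 0.035],
    [-0.006, 0, 0, 0, 0, 0, 0.035],
    [-0.005, 0, 0, 0, 0, 0, 0.035],
    [-0.003, 0, 0, 0, 0, 0, 0.035],
    [-0.002, 0, 0, 0, 0, 0, 0.035],
    [0, 0, 0, 0, 0, 0, 0.035]
  ]
}}

```text
time: 17.5
tool_pos: [0.5152, 0.134, 0.0993]
tool_rot: [0.0, 0.124, 0.992, -0.0]
contact_force: [0.5, 0.0, 0.6]
gripper_width: 0.408
```

```bash
python3 - <<'E'
from h import *
rep(frombox([-.051,0,.098]))
E
```

```text
t 17.5 tcp [0.5152 0.134  0.0993] box [-0.0725  0.0004  0.0993] toolx yaw 165.74 zaxis [ 2.e-04 -1.e-04 -1.e+00] F [0.51 0.05 0.65] grip 0.408 q [ 0.115 -0.048  1.943 -0.     1.246 -1.207]
delta tool [-0.0215 -0.0005  0.0013]
```

Emit:
{"name": "step_arm", "arguments": {
  "moves": [
    [-0.002, 0, 0, 0, 0, 0, 0.035],
    [-0.002, 0, 0, 0, 0, 0, 0.035],
    [-0.002, 0, 0, 0, 0, 0, 0.035]
  ]
}}

```text
time: 17.8
tool_pos: [0.5208, 0.1326, 0.0993]
tool_rot: [-0.0, 0.124, 0.992, -0.0]
contact_force: [-0.1, -0.2, -1.0]
gripper_width: 0.413
```

Emit:
{"name": "step_arm", "arguments": {
  "moves": [
    [-0.002, 0, 0, 0, 0, 0, 0.035],
    [-0.002, 0, 0, 0, 0, 0, 0.035]
  ]
}}

```text
time: 18.0
tool_pos: [0.5219, 0.1323, 0.0992]
tool_rot: [-0.004, 0.124, 0.992, 0.0]
contact_force: [-15.7, 3.8, 11.3]
gripper_width: 0.407
```

Emit:
{"name": "step_arm", "arguments": {
  "moves": [
    [-0.002, 0, 0, 0, 0, 0, 0.035],
    [-0.002, 0, 0, 0, 0, 0, 0.035]
  ]
}}

```text
time: 18.2
tool_pos: [0.5266, 0.1312, 0.0991]
tool_rot: [-0.003, 0.124, 0.992, 0.0]
contact_force: [-6.5, 1.8, 3.8]
gripper_width: 0.41
```

Emit:
{"name": "step_arm", "arguments": {
  "moves": [
    [-0.002, 0, 0, 0, 0, 0, 0.035],
    [-0.002, 0, 0, 0, 0, 0, 0.035]
  ]
}}

```text
time: 18.4
tool_pos: [0.5318, 0.1299, 0.0991]
tool_rot: [-0.001, 0.124, 0.992, 0.0]
contact_force: [-1.8, 0.9, 0.6]
gripper_width: 0.413
```

Emit:
{"name": "step_arm", "arguments": {
  "moves": [
    [-0.002, 0, 0, 0, 0, 0, 0.035],
    [-0.001, 0, 0, 0, 0, 0, 0.035]
  ]
}}

```text
time: 18.6
tool_pos: [0.536, 0.1287, 0.0995]
tool_rot: [0.001, 0.124, 0.992, -0.0]
contact_force: [-0.5, -0.2, -0.1]
gripper_width: 0.411
```

Emit:
{"name": "step_arm", "arguments": {
  "moves": [
    [-0.001, 0, 0, 0, 0, 0, 0.035],
    [-0.001, 0, 0, 0, 0, 0, 0.035]
  ]
}}

```text
time: 18.8
tool_pos: [0.5372, 0.1284, 0.0994]
tool_rot: [-0.0, 0.124, 0.992, 0.0]
contact_force: [-2.4, 0.9, 2.7]
gripper_width: 0.409
```

Emit:
{"name": "step_arm", "arguments": {
  "moves": [
    [-0.001, 0, 0, 0, 0, 0, 0.035],
    [0, 0, 0, 0, 0, 0, 0.035]
  ]
}}

```text
time: 19.0
tool_pos: [0.5373, 0.1285, 0.0994]
tool_rot: [-0.001, 0.124, 0.992, 0.0]
contact_force: [-5.8, 0.8, 3.7]
gripper_width: 0.413
```

Emit:
{"name": "step_arm", "arguments": {
  "moves": [
    [-0.001, 0, 0, 0, 0, 0, 0.035],
    [-0.001, 0, 0, 0, 0, 0, 0.035],
    [0, 0, 0, 0, 0, 0, 0.035]
  ]
}}

```text
time: 19.3
tool_pos: [0.5374, 0.1285, 0.0993]
tool_rot: [-0.004, 0.124, 0.992, 0.0]
contact_force: [-12.2, 2.2, 8.7]
gripper_width: 0.41
```

```bash
python3 - <<'E'
from h import *
a,d=grab_frame('scene')
rep()
save('c10',cv2.resize(a[150:270,220:340],(600,600),interpolation=cv2.INTER_CUBIC))
E
```

```text
t 19.35 tcp [0.5374 0.1285 0.0993] box [-0.0496  0.0007  0.0993] toolx yaw 165.75 zaxis [-0.0076  0.0014 -1.    ] F [-12.09   3.87   8.37] grip 0.41 q [ 0.099  0.005  1.891  0.002  1.253 -1.224]
```

View pics/c10.png

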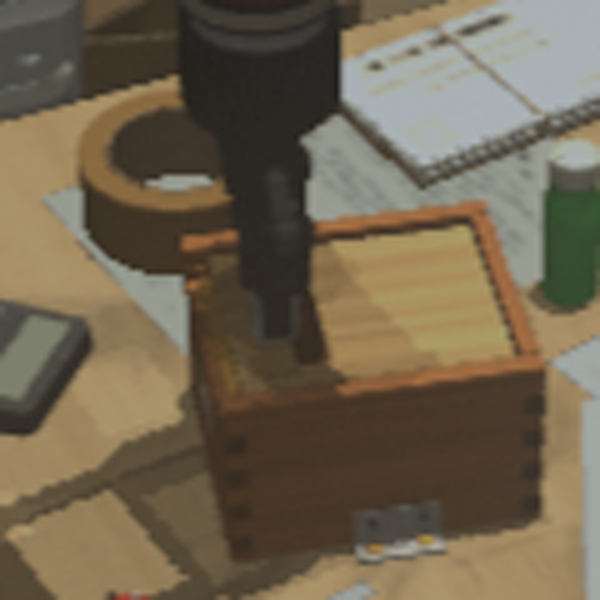

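The lid is against the back wall and stalls at 12 N. I back off, rise and move clear, then compare with the first picture.

Emit:
{"name": "step_arm", "arguments": {
  "moves": [
    [0.004, 0, 0, 0, 0, 0, 0.035],
    [0.006, 0, 0, 0, 0, 0, 0.035],
    [0, 0, -0.03, 0, 0, 0, 0.035],
    [0, 0, -0.04, 0, 0, 0, 0.035],
    [0, 0, -0.04, 0, 0, 0, 0.035],
    [0, 0.03, -0.02, 0, 0, 0, 0.035],
    [0.02, 0.04, 0, 0, 0, 0, 0.035],
    [0.02, 0.04, 0, 0, 0, 0, 0.035]
  ]
}}

```text
time: 20.15
tool_pos: [0.5196, 0.2476, 0.231]
tool_rot: [0.002, 0.125, 0.992, 0.001]
contact_force: [-0.3, 0.8, -0.5]
gripper_width: 0.413
```

Emit:
{"name": "step_arm", "arguments": {
  "moves": [
    [0.02, 0.04, 0, 0, 0, 0, 0.035],
    [0.02, 0.04, 0, 0, 0, 0, 0.035],
    [0.02, 0.04, 0, 0, 0, 0, 0.035],
    [0.02, 0.04, 0, 0, 0, 0, 0.035],
    [0.02, 0.04, 0, 0, 0, 0, 0.035],
    [0.01, 0.02, 0, 0, 0, 0, 0.035],
    [0, 0, 0, 0, 0, 0, 0.035]
  ]
}}

```text
time: 20.85
tool_pos: [0.4651, 0.4894, 0.2288]
tool_rot: [0.0, 0.122, 0.993, 0.0]
contact_force: [0.1, -0.9, -1.2]
gripper_width: 0.408
```

```bash
python3 - <<'E'
from h import *
a,d=grab_frame('scene');b,e=grab_frame('top')
rep()
for cam,ims in(('scene',((np.load('scene0rgb.npy'),np.load('scene0.npy')),(a,d))),('top',((np.load('top0rgb.npy'),np.load('top0.npy')),(b,e)))):
  for im,D in ims:
    B=tobox(cloud(cam,D))
    m=(B[...,0]>-.06)&(B[...,0]<-.01)&(abs(B[...,1])<.04)&(B[...,2]>.103)&(B[...,2]<.12)&(im.astype(int).sum(-1)<230)
    p=B[m]; print(cam,len(p),np.median(p,0).round(4),p.mean(0).round(4))
f=lambda x,r,c:cv2.resize(x[r:r+120,c:c+120],(300,300),interpolation=cv2.INTER_CUBIC)
A=np.load('scene0rgb.npy');Bq=np.load('top0rgb.npy')
save('c11',np.vstack([np.hstack([f(A,170,230),f(a,170,230)]),np.hstack([f(Bq,215,205),f(b,215,205)])]))
save('full',a); save('fulltop',b)
E
```

```text
t 20.95 tcp [0.4662 0.4868 0.229 ] box [-0.2083  0.3297  0.229 ] toolx yaw 165.79 zaxis [ 3.e-04 -7.e-04 -1.e+00] F [-0.73 -1.15  0.29] grip 0.416 q [ 6.970e-01  1.680e-01  1.493e+00 -1.000e-03  1.481e+00 -6.260e-01]
scene 87 [-0.0364 -0.0088  0.1109] [-0.0364 -0.0074  0.1102]
scene 84 [-0.0361 -0.0036  0.1104] [-0.0358 -0.0046  0.1103]
top 121 [-0.036   0.0006  0.1088] [-0.0357  0.      0.1092]
top 117 [-0.035  -0.0004  0.1093] [-0.035  -0.0006  0.1094]
```

View pics/c11.png

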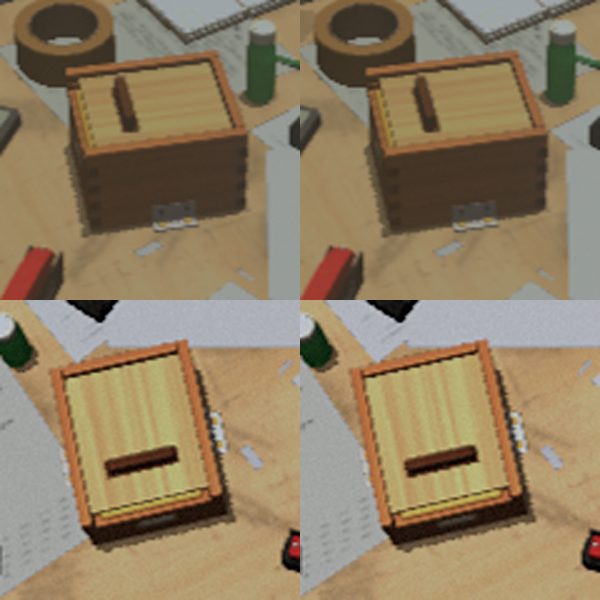

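View pics/fulltop.png

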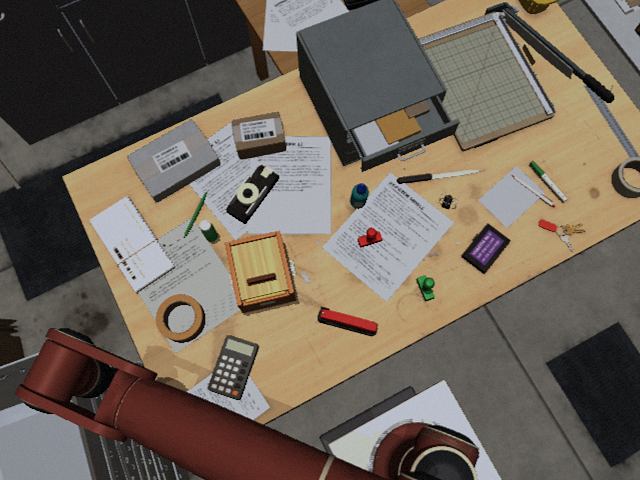

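The before and after crops match. The rail is at (428,105) in the scene half and (440,460) in the top half, where it started, and the other objects are unmoved.

```bash
python3 -c "
from plant import job_done; print(job_done())"
```

```text
the job is handed in; nothing more can be done
None
```

The stamp is upright in the box and the lid is fully home. I handed the job in at about 21 s of the 64 s allowed.

**What I did:** I pushed the lid 90 mm open by its pull rail and gripped the wooden-handled stamp by its knob. I lowered it until the box floor took about 4 N, released it and backed out. I then pushed the lid shut by the rail.

**Last checks:**
- **Bead:** the push reading rose to about 16 N as the bead met the ridge, then fell to almost nothing. The lid then stalled against the back wall at about 12 N.
- **Lid position:** the rail is within about 1 mm of its starting place along the slide in both cameras.
- **Stamp:** before the lid closed, both cameras showed the stamp upright, 20 mm behind the middle of the box. It can't be seen now, so I have not checked it since.
- **Other things:** they look unmoved in the final top picture, and the arm was clear.
- **One oddity:** a sideways force of nearly 5 N showed as the fingers opened inside the box. I could not tell what caused it. The stamp still looked upright afterwards.

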